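# Index the rotary table by one hole

### The job

Index the small hexagonal rotary table by one hole: press the release paddle down so that the plunger comes out of its hole, push the upright peg so that the table turns counter-clockwise (seen from above) until the next hole stands under the plunger, then press the plunger's black cap down until it is fully home in that hole. Only press and push with the fingers, without forcing or squeezing the peg, and leave the loose things lying round the table as they are.

Things in the scene. Friction and masses are not known exactly. Their poses are not given: they have to be found in the camera images.
- index_base: Fixed grey base of the rotary table, 86 mm in radius; origin on the turning axis at worktop height, z up. A flange runs along its own -x to 168 mm from the axis and carries the plunger and the rocker, both on its x axis.
- table_top (a point): Centre of the turning table, 42 mm above the worktop. The table: hexagonal steel plate, 168 mm across flats, top 38 mm above the worktop, with six through holes (16 mm diameter, 72 mm from the axis, one at each side, 60 degrees apart), and on it a round platform (57 mm radius, top 42 mm) with a 48 mm ball bearing fixed at its centre (its arbor reaches 60 mm).
- turntable (a joint): Angle of the table, rad; 0 at the start, where the plunger sits in a hole; grows counter-clockwise seen from above; the next hole is under the plunger at +1.047 (60 degrees). With the plunger out it turns easily (about 1.5 N at the peg) and stays where it is left; with the plunger in it is locked, with about 1 degree of play.
- plunger (a joint): Height of the index plunger, m: 0 = fully home in a hole, 0.016 = fully out, clear of the plate. No spring: it stays where it is left; 5 to 7 N moves it. Its end is tapered, so pressing it in with the hole up to 5 mm off centre draws the table true; farther off it stops on the plate.
- plunger_cap (a point): Centre of the top of the plunger's black cap, a disc of 26 mm diameter, 72 mm from the turning axis along the base's -x; 78 mm above the worktop when the plunger is home, 94 mm when out. Pressing it straight down drives the plunger in.
- release_paddle (a point): Centre of the top of the release paddle, the 26 x 30 mm outer end of a dark rocker, about 154 mm from the turning axis along the base's -x; its top is about 81 mm above the worktop at the start. Pressing it straight down by about 17 mm lifts the plunger fully out; it stays down, and comes up as the plunger is pressed in.
- drive_peg: Upright steel peg fixed on the table: 16 mm diameter (foot 22 mm), 40 mm high; origin at the centre of its foot, 42 mm above the worktop, 45 mm from the turning axis. At the start it stands at -80 degrees about the base's z from the base's +x (right of the axis, seen from the flange), so pushing it counter-clockwise first moves it along the base's +x.
- brass_plug: Bystander lying loose on the worktop near the table: brass plug with a hexagon foot, 27 x 24 x 20 mm. Origin at the centre of its underside.
- bearing_small: Bystander lying loose on the worktop near the table: small ball bearing, 30 mm diameter, 10 mm high. Origin at the centre of its underside.
- driver_1: Bystander lying loose on the worktop near the table: screwdriver, 194 mm long along its y, 26 mm high. Origin at the centre of its underside.
- feeler_gauge: Bystander lying loose on the worktop near the table: folded feeler gauge, 136 mm long along its y, 29 mm wide, 10 mm high. Origin at the centre of its underside.
- marker: Bystander lying loose on the worktop near the table: marker pen, 139 mm long along its y, 16 mm thick. Origin at the centre of its underside.

How it is judged:
On the way, in this order (a step that is already met when the one before it is completed fails the run):
1. the release paddle is pressed and the plunger is out, with the table still at the first hole (value of joint plunger above 0.012 m and value of joint turntable below 0.3 rad), for 0.1 s.
2. with the plunger out, the table is turned until the next hole stands under the plunger (value of joint plunger above 0.012 m and value of joint turntable between 0.9572 and 1.1372 rad), for 0.2 s.
At the end, for the whole second after the job is handed in: The plunger is home (within 2 mm) in the next hole: the table stands 60 degrees (within 2 degrees) counter-clockwise of its start and is at rest (value of joint plunger below 0.002 m and value of joint turntable between 1.0122 and 1.0822 rad and velocity of joint turntable between -0.05 and 0.05 rad/s); the robot touches nothing.
It fails at once if the table is turned the wrong way (clockwise by more than 10 degrees) (value of joint turntable below -0.18 rad).
It fails at once if the table is turned more than half way on to the hole after the next (value of joint turntable above 1.5708 rad).
It fails at once if the peg is squeezed or forced (more than 25 N) (contact force between the fingers and drive_peg above 25 N).
It fails at once if a loose thing beside the table is moved by more than 25 mm or lifted (distance of any of brass_plug, bearing_small, driver_1, feeler_gauge, marker from where it was at the start of the episode above 0.025 m).
It also fails if it takes over 56 s, if anything falls off the work surface, if the arm or the gripper's body presses on something with over 40 N, if the wrist force passes 120 N, or if a joint passes its speed limit or range.

### The arm

A 6-joint arm with a two-finger parallel gripper is mounted at the origin on a cart in front of the work surface, level with it; the furniture and walls round the work are solid. World frame = base frame: x ahead of the robot, y to its left, z up, the work surface at z = 0. Lengths are in m, angles in rad, forces in N, time in s.
With the tool pointing down it reaches from about 0.3 to 0.875 m from the base axis. Payload 6.4 kg.
Tool frame: the origin (TCP) lies between the finger pads; the fingertips stand 25 mm ahead of it and the grasp point (between the pads) lies 6 mm ahead of it; z points along the fingers, y is the line along which they close (so a half turn about z gives the same grasp; the last joint's range is limited). The gripper opens to 85 mm and grips with 20 to 120 N. Pads are 22 mm wide; open, the fingers measure 114 mm over their backs; the gripper's body (76 mm by 85 mm) begins 54 mm behind the grasp point. The pads swing forward as they close: fully open they stand 13 mm farther back than shut.
Start: joints at [1.031, 0.181, 1.607, -0, 1.354, -0.206], TCP at [0.188, 0.543, 0.256] pointing down, gripper open.
Joint ranges: [-2.99, 2.99], [-0.89, 2.07], [0.3, 2.58], [-1.14, 4.28], [0, 2.63], [-3.12, 3.12]. Speed limits (rad/s): [2.57, 2.57, 3.01, 3.14, 3.14, 3.14].

### API

Orientations are given as a unit quaternion [w, x, y, z].
In Python, from bench import ctrl gives the robot as it stands.
- The arm moves only by the tool servo_tool, never from a script. Its argument "series" is text: rows parted by semicolons, each of 7 numbers parted by spaces: the gripper command: -1 is fully open, 1 is shut, values between are in proportion, then the shift along the tool's x, y, z in m, then the turn, a rotation vector about the tool's x, y, z in degrees. A call has 1 to 12 rows; each row is the pose to reach, as a shift and turn from the pose commanded when the call began, along the tool's axes at that moment; what a row does not reach only later rows make up. A row lasts 1/12 s, in which the tool goes at most 41.7 mm and 7.16 degrees, less where a joint would pass 70% of its speed; a pose out of reach is approached as far as the arm can. A call with a gripper value outside its range is refused whole. The fingers move at their own pace and stop on an object; the grip force is fixed at half the most. Time passes only in rows, so rows that repeat a pose let the fingers close. It gives the time, the measured TCP pose, the force, the opening and the grip force at its end, in the units of the state.
- ctrl.get_obs(): the state, without advancing time (a new reading comes with each control period).
- ctrl.camera(name): name is "scene" or "top" or "wrist"; returns a dict with "img" (384x512x3 uint8, red, green, blue), "z_map" (384x512 float32, m along the optical axis (not along the pixel's ray), 0 where there is no reading), "fovy" (degrees; the focal length in pixels is half the picture's height over the tangent of half this angle, whatever the lens; pixels are square), "cx", "cy" (the principal point, pixels), "extrinsics" (4x4, takes a point from camera to world coordinates); the wrist camera has in their place "T_tool_cam" (4x4, takes a point from camera to tool coordinates, whose origin is the TCP and whose axes are the flange's). Camera axes: x right, y down, z forward; pixel columns grow to the right and rows downward; lengths in m; the calibration is good to about 2 mm. A picture is of the moment at which its call begins: read the wrist's pose just before it.
- ctrl.hand_in(): hands the job in; it is judged then, once.
The state is a dict: "time_s": time; "q": joint angles; "dq": joint speeds; "joint_efforts": joint torques, N m; "eef_pos": TCP position; "eef_rot": TCP orientation; "wrist_force": force on the tool from outside, world axes, zero at the start; "torque": the same for the moment, N m; "opening": opening from 0.0 (shut) to 1.0 (fully open); "grasp_force": force on a finger pad.
Only numpy, scipy, OpenCV 4.12 (cv2) and the standard library are available. Lean on these libraries where they do the work, as an engineer would, in place of code of your own. Each camera call takes 0.05 s, during which the arm holds its last target. There are 200 camera calls.

## Working session

There is one attempt and no reset: what is moved stays moved. The work goes in short steps, Python scripts to look and compute and a tool call to move; the robot and the scene stay as the last step left them, time stands still between calls to the robot, and variables do not carry over. Pictures are saved under pics/ and viewed, at most 10 in all, crops included, and the job is handed in when it is done.

Besides the shell and the picture viewer there is one more tool, called after "Request:" as name(argument=value, ...) on one line, values as JSON. servo_tool: Moves the arm, as the interface text tells. Its arguments: {"type":"object","properties":{"series":{"type":"string"}},"required":["series"]}

```bash
mkdir -p pics
cat > h.py <<'E'
import numpy as np, cv2
from bench import ctrl
def cloud(c):
    h,w=c["z_map"].shape; f=h/2/np.tan(np.radians(c["fovy"])/2)
    v,u=np.mgrid[:h,:w]; z=c["z_map"]
    P=np.stack([(u-c["cx"])/f*z,(v-c["cy"])/f*z,z,np.ones_like(z)],-1)
    return P@np.array(c["extrinsics"]).T
E
python3 - <<'E'
from h import *
for n in("top","scene"):
    c=ctrl.camera(n); cv2.imwrite(f"pics/{n}.png",c["img"][...,::-1]); np.save(n+".npy",cloud(c)[...,:3]*(c["z_map"]>0)[...,None])
    print(n,np.round(c["extrinsics"],3).tolist(),c["fovy"])
o=ctrl.get_obs();print(o)
E
```

```text
top [[-0.153, -0.966, 0.207, 0.388], [-0.988, 0.148, -0.037, 0.358], [0.005, -0.21, -0.978, 0.898], [0.0, 0.0, 0.0, 1.0]] 47.8616488413842
scene [[0.775, -0.357, 0.522, 0.118], [-0.632, -0.46, 0.624, -0.176], [0.017, -0.813, -0.582, 0.592], [0.0, 0.0, 0.0, 1.0]] 54.290532443821306
{'time_s': 0.1, 'q': array([ 1.03069417e+00,  1.81459873e-01,  1.60789149e+00,  1.09438868e-06,
        1.35379026e+00, -2.06317426e-01]), 'dq': array([-0.00080882, -0.00095548, -0.00229175,  0.00015976, -0.00096007,
        0.00054203]), 'joint_efforts': array([ 8.06022636e-04, -4.45872080e+01, -3.52240062e+01, -2.86811674e-04,
        4.12013105e-03,  1.74942795e-05]), 'eef_pos': array([0.18814031, 0.54287669, 0.25548606]), 'eef_rot': array([-2.82877874e-04,  1.66118769e-01,  9.86105448e-01, -7.20971977e-04]), 'wrist_force': array([-0.68059937, -0.61714537, -0.06342894]), 'torque': array([-0.03376922,  0.00767438,  0.00994239]), 'grasp_force': 0.0, 'opening': 0.9997428773079471}
```

View pics/top.png

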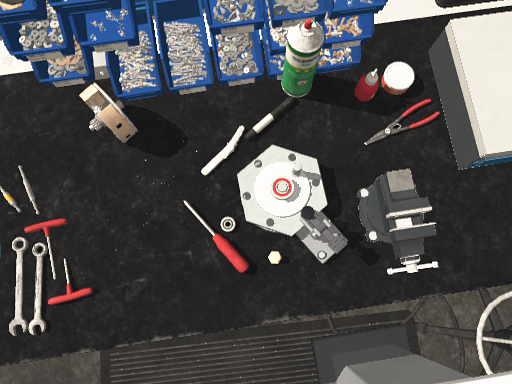

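View pics/scene.png

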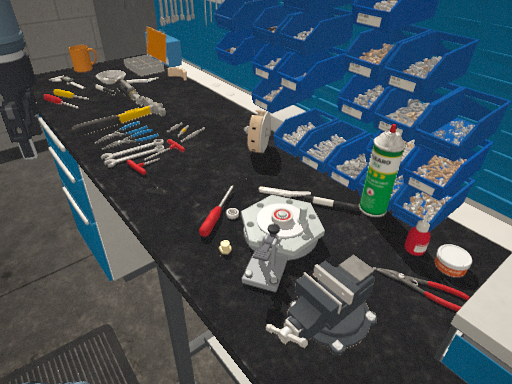

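The top view shows the table centre near (282,187), the flange towards (325,245), the cap near (307,212), the paddle near (322,228), and the peg near (300,172). The vise is at (400,215).

Run:
```python
from h import *
im=cv2.imread("pics/top.png")
cv2.imwrite("pics/crop.png",cv2.resize(im[135:275,220:360],None,fx=4.2,fy=4.2,interpolation=cv2.INTER_CUBIC))
im=cv2.imread("pics/scene.png")
cv2.imwrite("pics/crop2.png",cv2.resize(im[180:300,220:340],None,fx=4.8,fy=4.8,interpolation=cv2.INTER_CUBIC))
for n,(r,c) in {"top":((135,275),(225,355)),"scene":((180,300),(220,335))}.items():
    P=np.load(n+".npy")[r[0]:r[1],c[0]:c[1]]; 
    v,u=np.mgrid[r[0]:r[1],c[0]:c[1]]
    z=P[...,2]; m=(z>.034)&(z<.04)
    q=P[m][:,:2].astype(np.float32); (cc,R)=cv2.minEnclosingCircle(q); print(n,"plate",m.sum(),cc,R, "median z table",np.median(z[m]))
    k,l,st,ce=cv2.connectedComponentsWithStats(((z>.062)&(z<.12)).astype(np.uint8))
    for i in range(1,k):
        if st[i,4]>3:
            Q=P[l==i]; t=Q[Q[:,2]>Q[:,2].max()-.004]
            print(st[i,4],"px",u[l==i].mean().round(),v[l==i].mean().round(),"mean",Q.mean(0).round(4),"top",t.mean(0).round(4),len(t),"zmax",Q[:,2].max().round(4))
P=np.load("top.npy")
for px in [(282,187),(307,212),(322,228),(322,255),(300,172),(315,173),(330,240)]: print(px,P[px[1],px[0]].round(4))
# obstacles around
Q=P[130:290,200:450].reshape(-1,3);Q=Q[Q[:,2]>.05]
import collections
H,xe,ye=np.histogram2d(Q[:,0],Q[:,1],bins=[np.arange(.1,.8,.04),np.arange(-.1,.6,.04)])
```

```text
top plate 2640 (0.5668893456459045, 0.26992863416671753) 0.10601074993610382 median z table 0.038062183540403194
68 px 296.0 168.0 mean [0.6043 0.2451 0.079 ] top [0.6059 0.2444 0.083 ] 37 zmax 0.0857
705 px 323.0 230.0 mean [0.4765 0.2152 0.0777] top [0.4427 0.1929 0.084 ] 67 zmax 0.0868
scene plate 1560 (0.5655727386474609, 0.2678130269050598) 0.1086844876408577 median z table 0.03821043723884221
72 px 303.0 210.0 mean [0.6043 0.2389 0.0756] top [0.6064 0.2412 0.0822] 26 zmax 0.0848
524 px 267.0 243.0 mean [0.4771 0.2106 0.0771] top [0.4416 0.1888 0.0833] 80 zmax 0.0858
1168 px 317.0 284.0 mean [0.4603 0.0677 0.1054] top [0.4676 0.0659 0.1132] 221 zmax 0.1157
(282, 187) [0.5747 0.2774 0.0613]
(307, 212) [0.5148 0.2398 0.0791]
(322, 228) [0.4799 0.2171 0.08  ]
(322, 255) [0.4326 0.2169 0.0209]
(300, 172) [0.6035 0.2345 0.0461]
(315, 173) [0.5983 0.2036 0.0399]
(330, 240) [0.4552 0.2061 0.0789]
```

View pics/crop.png

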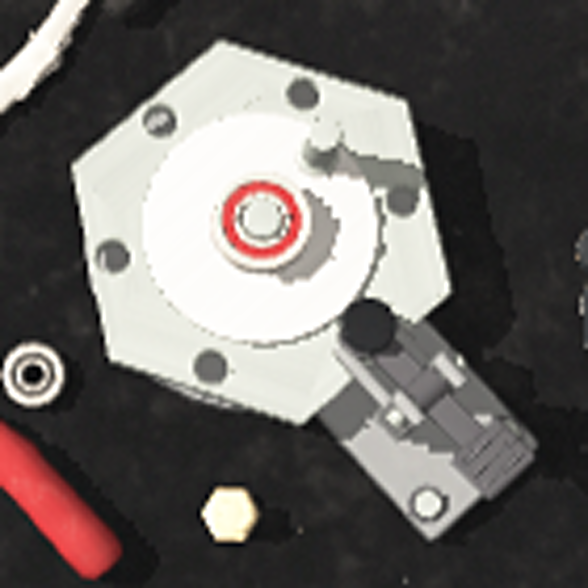

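View pics/crop2.png

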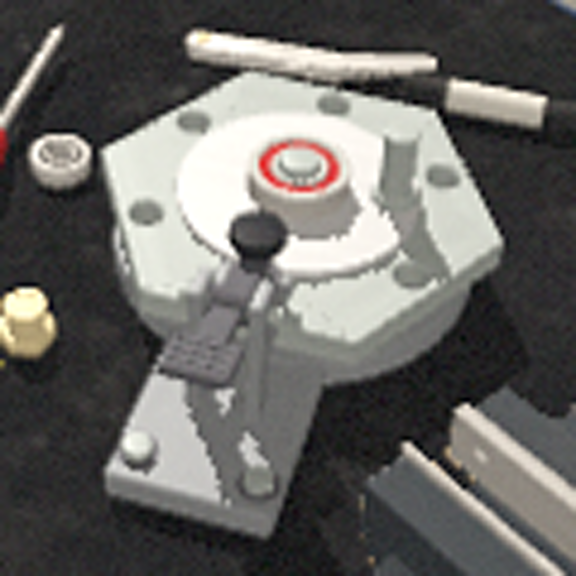

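```bash
cat >> h.py <<'E'
def ray(c,u,v,z):
    f=c["img"].shape[0]/2/np.tan(np.radians(c["fovy"])/2); T=np.array(c["extrinsics"])
    d=T[:3,:3]@np.array([(u-c["cx"])/f,(v-c["cy"])/f,1]); o=T[:3,3]
    return (o+d*(z-o[2])/d[2])[:2]
E
python3 - <<'E'
from h import *
for n,s,u0,v0,D in(("top",4.2,220,135,dict(arbor=(264,215,.060),cap=(369,326,.078),pad=(499,456,.081),peg=(322,133,.082),h=[(302,93),(159,121),(112,257),(210,367),(403,199)])),
  ("scene",4.8,220,180,dict(arbor=(299,160,.060),cap=(257,233,.078),pad=(202,359,.081),peg=(403,139,.082),h=[(333,104),(193,122),(148,212),(442,176),(411,272)]))):
    c=ctrl.camera(n); g=lambda u,v,z: ray(c,u0+(u-s/2+.5)/s,v0+(v-s/2+.5)/s,z)
    C=g(*D["arbor"]); print(n,"arbor",C.round(4))
    for k in("cap","pad","peg"):
        p=g(*D[k]); d=p-C; print(k,p.round(4),np.hypot(*d).round(4),np.degrees(np.arctan2(d[1],d[0])).round(1))
    H=np.array([g(a,b,.038) for a,b in D["h"]])
    for d in H-C: print(" hole",np.hypot(*d).round(4),(np.degrees(np.arctan2(d[1],d[0]))%60).round(1))
    from scipy.optimize import least_squares
    r=least_squares(lambda x:np.hypot(*(H-x).T)-.072,C).x; print("fit C",r.round(4))
    print([((np.degrees(np.arctan2(*(h-r)[::-1])))%60).round(1) for h in H])
E
```

```text
top arbor [0.5772 0.276 ]
cap [0.5144 0.2388] 0.0731 -149.4
pad [0.4466 0.1919] 0.1553 -147.2
peg [0.6069 0.2449] 0.043 -46.3
 hole 0.0703 34.0
 hole 0.0724 34.6
 hole 0.0741 33.5
 hole 0.0739 31.2
 hole 0.0705 32.1
fit C [0.5763 0.2778]
[np.float64(33.0), np.float64(32.9), np.float64(32.8), np.float64(32.1), np.float64(32.8)]
scene arbor [0.5755 0.274 ]
cap [0.5133 0.2343] 0.0737 -147.4
pad [0.4462 0.1909] 0.1536 -147.3
peg [0.6034 0.2374] 0.0461 -52.6
 hole 0.0738 33.0
 hole 0.0723 32.0
 hole 0.0704 31.0
 hole 0.0722 33.6
 hole 0.0697 34.6
fit C [0.577  0.2753]
[np.float64(32.8), np.float64(33.3), np.float64(32.6), np.float64(32.1), np.float64(33.3)]
```

Request:
servo_tool(series="1 -0.036 -0.025 0 0 0 4; 1 -0.071 -0.05 0 0 0 8; 1 -0.107 -0.075 0 0 0 12; 1 -0.142 -0.1 0 0 0 16; 1 -0.178 -0.125 0 0 0 20; 1 -0.214 -0.151 0 0 0 24; 1 -0.249 -0.176 0 0 0 28; 1 -0.285 -0.201 0 0 0 32; 1 -0.320 -0.226 0 0 0 36; 1 -0.356 -0.251 0 0 0 38.1; 1 -0.356 -0.251 0 0 0 38.1; 1 -0.356 -0.251 0 0 0 38.1")

```text
time_s: 1.2
eef_pos: [0.4447, 0.1861, 0.2563]
eef_rot: [0.001, 0.481, 0.877, -0.0]
wrist_force: [0.3, -0.8, -0.2]
opening: -0.002
grasp_force: 0.0
```

Request:
servo_tool(series="1 0.003 0 0.03 0 0 0; 1 0.003 0 0.06 0 0 0; 1 0.003 0 0.09 0 0 0; 1 0.003 0 0.12 0 0 0; 1 0.003 0 0.135 0 0 0; 1 0.003 0 0.14 0 0 0; 1 0.003 0 0.14 0 0 0; 1 0.003 0 0.14 0 0 0")

```text
time_s: 1.87
eef_pos: [0.4412, 0.1926, 0.117]
eef_rot: [0.0, 0.479, 0.878, 0.0]
wrist_force: [0.8, 0.3, -0.2]
opening: 0.004
grasp_force: 0.0
```

Run:
```python
from h import *
a=ctrl.camera("scene")["img"][150:300,200:350,::-1]; b=ctrl.camera("top")["img"][150:290,260:400,::-1]
cv2.imwrite("pics/s1.png",np.hstack([cv2.resize(a,(400,400)),cv2.resize(b,(400,400))]))
print(ctrl.get_obs()["eef_pos"])
```

```text
[0.44198585 0.19249672 0.11788609]
```

View pics/s1.png

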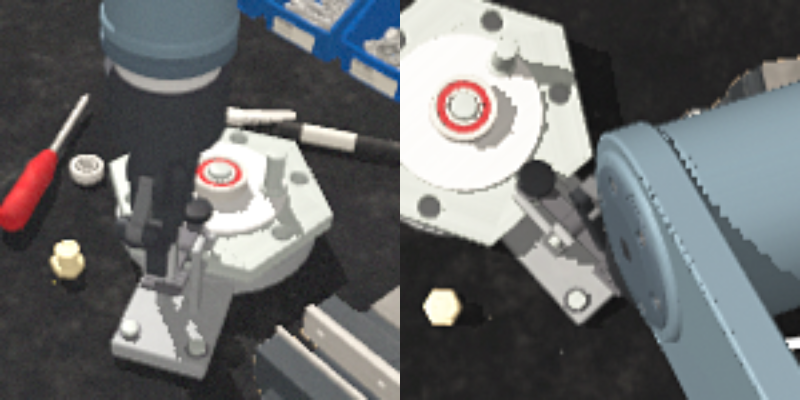

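The fingertips (left panel, near (165,270)) stand just over the paddle, so I press down.

Request:
servo_tool(series="1 -0.002 -0.001 0.004 0 0 0; 1 -0.002 -0.001 0.008 0 0 0; 1 -0.002 -0.001 0.012 0 0 0; 1 -0.002 -0.001 0.015 0 0 0; 1 -0.002 -0.001 0.018 0 0 0; 1 -0.002 -0.001 0.02 0 0 0; 1 -0.002 -0.001 0.022 0 0 0")

```text
time_s: 2.55
eef_pos: [0.4411, 0.1895, 0.0941]
eef_rot: [0.0, 0.479, 0.878, -0.0]
wrist_force: [-1.8, -3.2, 5.6]
opening: 0.001
grasp_force: 2.9
```

Request:
servo_tool(series="1 0 0 0.002 0 0 0; 1 0 0 0.004 0 0 0; 1 0 0 0.006 0 0 0; 1 0 0 0.007 0 0 0; 1 0 0 0.007 0 0 0")

```text
time_s: 2.97
eef_pos: [0.4417, 0.1897, 0.0884]
eef_rot: [0.0, 0.479, 0.878, -0.0]
wrist_force: [-5.8, -3.1, 16.8]
opening: -0.001
grasp_force: 9.2
```

```bash
cat >> h.py <<'E'
def patch(n,C,rad,zlo,zhi):
    c=ctrl.camera(n);P=cloud(c)[...,:3]
    m=(np.hypot(P[...,0]-C[0],P[...,1]-C[1])<rad)&(P[...,2]>zlo)&(P[...,2]<zhi)&(c["z_map"]>0)
    return P[m],c
E
python3 - <<'E'
from h import *
for n in("top","scene"):
    Q,c=patch(n,(.516,.237),.016,.06,.12); 
    # black cap top
    print(n,len(Q),np.percentile(Q[:,2],[50,75,90,97]).round(4) if len(Q) else None)
E
```

```text
top 163 [0.094  0.0952 0.0962 0.0967]
scene 55 [0.0912 0.094  0.0947 0.0951]
```

The cap is at 94 mm, so the plunger is out. I lift and move to behind the peg.

Request:
servo_tool(series="1 0 0 -0.03 0 0 0; 1 0 0 -0.06 0 0 0; 1 -0.011 0.024 -0.06 0 0 -7; 1 -0.023 0.048 -0.06 0 0 -14; 1 -0.034 0.072 -0.06 0 0 -21; 1 -0.045 0.097 -0.06 0 0 -28; 1 -0.057 0.121 -0.06 0 0 -35; 1 -0.068 0.145 -0.06 0 0 -40; 1 -0.068 0.145 -0.06 0 0 -40; 1 -0.068 0.145 -0.06 0 0 -40")

```text
time_s: 3.9
eef_pos: [0.6002, 0.2111, 0.146]
eef_rot: [-0.001, 0.15, 0.989, -0.0]
wrist_force: [-0.4, -0.4, 0.3]
opening: 0.007
grasp_force: 0.0
```

Request:
servo_tool(series="1 0 0 0.02 0 0 0; 1 0 0 0.04 0 0 0; 1 0 0 0.055 0 0 0; 1 0 0 0.055 0 0 0; 1 0 0.003 0.055 0 0 0; 1 0 0.006 0.055 0 0 0; 1 0 0.009 0.055 0 0 0; 1 0 0.012 0.055 0 0 0; 1 0 0.015 0.055 0 0 0; 1 0 0.018 0.055 0 0 0; 1 0 0.02 0.055 0 0 0; 1 0 0.02 0.055 0 0 0")

```text
time_s: 4.9
eef_pos: [0.6062, 0.2308, 0.0928]
eef_rot: [0.0, 0.15, 0.989, 0.0]
wrist_force: [-0.3, 0.2, -0.1]
opening: -0.0
grasp_force: 0.1
```

```bash
cat >> h.py <<'E'
def peg(guess,n):
    Q,c=patch(n,guess,.03,.068,.09)
    return Q
E
python3 - <<'E'
from h import *
a=ctrl.camera("scene")["img"][150:300,200:350,::-1]; b=ctrl.camera("top")["img"][130:270,220:360,::-1]
cv2.imwrite("pics/s2.png",np.hstack([cv2.resize(a,(400,400)),cv2.resize(b,(400,400),interpolation=cv2.INTER_CUBIC)]))
print(ctrl.get_obs()["eef_pos"])
E
```

```text
[0.60559318 0.23076535 0.09239912]
```

View pics/s2.png

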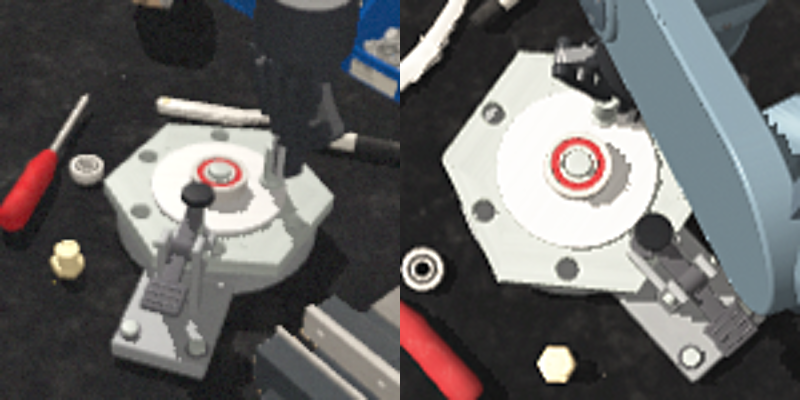

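The peg is at (605,108) in the right panel, with the fingers behind it, and the hexagon has turned somewhat. I'll measure the angle from the holes, unwrapping the 72 mm circle.

```bash
cat > ang.py <<'E'
from h import *
def project(c,P):
    f=c["img"].shape[0]/2/np.tan(np.radians(c["fovy"])/2); T=np.linalg.inv(np.array(c["extrinsics"]))
    q=P@T[:3,:3].T+T[:3,3]; return (q[:,0]/q[:,2]*f+c["cx"]).astype(np.float32),(q[:,1]/q[:,2]*f+c["cy"]).astype(np.float32)
C=np.array([.5765,.276])
a=np.arange(0,360,.5); 
def prof(img,c):
    out=[]
    for r in(.069,.072,.075):
        t=np.radians(a+32.8); P=np.c_[C[0]+r*np.cos(t),C[1]+r*np.sin(t),np.full(len(t),.038)]
        u,v=project(c,P); out.append(cv2.remap(cv2.cvtColor(img,cv2.COLOR_BGR2GRAY),u[None],v[None],cv2.INTER_LINEAR)[0])
    return np.mean(out,0)
for n in("top","scene"):
    c=ctrl.camera(n)
    for lab,im in(("start",cv2.imread(f"pics/{n}.png")),("now",c["img"][...,::-1].copy())):
        p=prof(im,c); d=p<(.72*np.median(p)); k,l=cv2.connectedComponents(d.astype(np.uint8)[None])
        print(n,lab,[(float(a[l[0]==i].mean().round(1)),int((l[0]==i).sum()/2)) for i in range(1,k) if (l[0]==i).sum()>8])
E
python3 ang.py
```

```text
top start [(3.2, 7), (59.8, 12), (118.2, 12), (183.5, 24), (245.0, 22), (301.0, 12), (357.5, 4)]
top now [(72.8, 10), (131.8, 10), (185.8, 26), (271.2, 91), (325.0, 14)]
scene start [(2.2, 5), (60.2, 10), (120.8, 11), (173.2, 14), (188.5, 7), (245.0, 22), (298.2, 11), (356.8, 6)]
scene now [(13.2, 11), (74.0, 9), (134.2, 11), (171.5, 17), (191.8, 14), (252.0, 14), (317.5, 33)]
```

Request:
servo_tool(series="1 0 0.003 0 0 0 0; 1 0 0.007 0 0 0 0; 1 0 0.011 0 0 0 0; 1 0 0.015 0 0 0 0; 1 0 0.019 0 0 0 0; 1 0 0.023 0 0 0 0; 1 0 0.026 0 0 0 0; 1 0 0.029 0 0 0 0; 1 0 0.031 0 0 0 0; 1 0 0.033 0 0 0 0; 1 0 0.034 0 0 0 0; 1 0 0.034 0 0 0 0")

```text
time_s: 6.1
eef_pos: [0.6156, 0.2631, 0.0921]
eef_rot: [-0.0, 0.15, 0.989, 0.0]
wrist_force: [-1.3, -0.8, 1.0]
opening: 0.002
grasp_force: 0.3
```

```bash
python3 ang.py; python3 -c "
from h import *
o=ctrl.get_obs();print(o['eef_pos'],o['wrist_force'])"
```

```text
top start [(3.2, 7), (59.8, 12), (118.2, 12), (183.5, 24), (245.0, 22), (301.0, 12), (357.5, 4)]
top now [(57.2, 10), (116.2, 10), (177.8, 8), (338.8, 18)]
scene start [(2.2, 5), (60.2, 10), (120.8, 11), (173.2, 14), (188.5, 7), (245.0, 22), (298.2, 11), (356.8, 6)]
scene now [(57.8, 10), (118.8, 10), (171.5, 17), (188.2, 7), (246.5, 30), (296.0, 10), (344.5, 30)]
[0.61594595 0.26288029 0.09227401] [-0.33723641 -0.64992885 -0.43146636]
```

About 2.3° short, so another 1.7 mm.

Request:
servo_tool(series="1 0 0.0007 0 0 0 0; 1 0 0.0013 0 0 0 0; 1 0 0.0017 0 0 0 0; 1 0 0.0017 0 0 0 0; 1 0 0.0017 0 0 0 0")

```text
time_s: 6.62
eef_pos: [0.6162, 0.2643, 0.0922]
eef_rot: [-0.0, 0.15, 0.989, -0.0]
wrist_force: [-2.0, -1.7, 1.5]
opening: -0.003
grasp_force: 0.9
```

```bash
python3 ang.py; python3 -c "
from h import *
o=ctrl.get_obs();print(o['eef_pos'],o['wrist_force'])"
```

```text
top start [(3.2, 7), (59.8, 12), (118.2, 12), (183.5, 24), (245.0, 22), (301.0, 12), (357.5, 4)]
top now [(59.0, 9), (117.5, 10), (176.8, 6), (339.2, 17)]
scene start [(2.2, 5), (60.2, 10), (120.8, 11), (173.2, 14), (188.5, 7), (245.0, 22), (298.2, 11), (356.8, 6)]
scene now [(59.2, 10), (120.2, 11), (171.5, 17), (188.2, 7), (247.2, 29), (298.2, 11), (345.0, 29)]
[0.61620719 0.26426919 0.09221785] [-2.33557762 -1.32859564  0.64949243]
```

Request:
servo_tool(series="1 0 -0.005 0 0 0 0; 1 0 -0.012 0 0 0 0; 1 0 -0.016 0 0 0 0; 1 0 -0.016 -0.03 0 0 0; 1 0 -0.016 -0.055 0 0 0; 1 0.02 -0.026 -0.055 0 0 0; 1 0.045 -0.036 -0.055 0 0 0; 1 0.07 -0.046 -0.055 0 0 0; 1 0.086 -0.054 -0.055 0 0 0; 1 0.086 -0.054 -0.055 0 0 0; 1 0.086 -0.054 -0.055 0 0 0")

```text
time_s: 7.63
eef_pos: [0.518, 0.238, 0.1478]
eef_rot: [0.001, 0.15, 0.989, 0.0]
wrist_force: [0.5, 0.1, 0.3]
opening: -0.003
grasp_force: 0.0
```

```bash
python3 ang.py|grep now; python3 -c "
from h import *
o=ctrl.get_obs();print(o['eef_pos'],o['wrist_force'])"
```

```text
top now [(58.8, 10), (117.8, 11), (179.8, 13), (310.2, 16)]
scene now [(24.0, 25), (59.5, 9), (120.0, 10), (171.5, 17), (188.2, 7), (238.0, 10), (298.0, 10), (351.0, 13)]
[0.51940505 0.23809054 0.14794306] [0.13305849 0.23281182 0.49861852]
```

The table stayed put. Tip at about 0.122; the cap top is at 0.094 and I press it to 0.078.

Request:
servo_tool(series="1 0 0 0.01 0 0 0; 1 0 0 0.02 0 0 0; 1 0 0 0.026 0 0 0; 1 0 0 0.029 0 0 0; 1 0 0 0.032 0 0 0; 1 0 0 0.035 0 0 0; 1 0 0 0.037 0 0 0; 1 0 0 0.039 0 0 0; 1 0 0 0.041 0 0 0; 1 0 0 0.042 0 0 0; 1 0 0 0.042 0 0 0")

```text
time_s: 8.65
eef_pos: [0.5182, 0.2382, 0.105]
eef_rot: [0.0, 0.15, 0.989, 0.0]
wrist_force: [-0.3, 0.2, -0.1]
opening: 0.001
grasp_force: 0.0
```

Request:
servo_tool(series="1 0 0 0.001 0 0 0; 1 0 0 0.002 0 0 0; 1 0 0 0.003 0 0 0; 1 0 0 0.004 0 0 0; 1 0 0 0.004 0 0 0")

```text
time_s: 9.07
eef_pos: [0.5186, 0.2385, 0.1029]
eef_rot: [0.0, 0.15, 0.989, 0.0]
wrist_force: [-6.1, -1.6, 15.0]
opening: 0.0
grasp_force: 7.6
```

Run:
```python
from h import *
a=ctrl.camera("scene")["img"][150:300,200:350,::-1]; b=ctrl.camera("top")["img"][130:270,220:360,::-1]
cv2.imwrite("pics/s3.png",np.hstack([cv2.resize(a,(400,400)),cv2.resize(b,(400,400),interpolation=cv2.INTER_CUBIC)]))
o=ctrl.get_obs();print(o['eef_pos'],o['wrist_force'])
```

```text
[0.51854279 0.23845725 0.10291342] [-6.44443843 -2.163999   15.41133091]
```

View pics/s3.png

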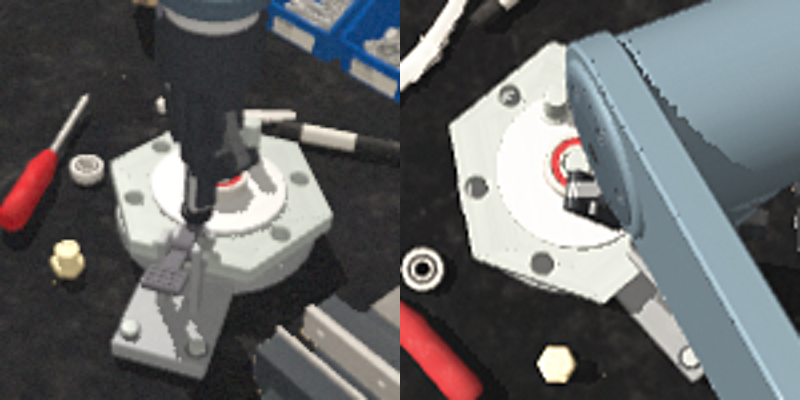

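The paddle is up again (left panel, (165,275)), and the tip is stopped at 78 mm with 15 N. I press slightly more, then lift away.

Request:
servo_tool(series="1 0 0 0.001 0 0 0; 1 0 0 0.002 0 0 0; 1 0 0 0.002 0 0 0; 1 0 0 0 0 0 0; 1 0 0 -0.02 0 0 0; 1 0 0 -0.06 0 0 0; 1 0 0 -0.1 0 0 0; 1 0.03 0.03 -0.13 0 0 0; 1 0.03 0.07 -0.13 0 0 0; 1 0.03 0.1 -0.13 0 0 0; 1 0.03 0.1 -0.13 0 0 0; 1 0.03 0.1 -0.13 0 0 0")

```text
time_s: 10.17
eef_pos: [0.519, 0.3443, 0.2307]
eef_rot: [0.0, 0.148, 0.989, 0.0]
wrist_force: [-0.7, -0.2, -0.2]
opening: 0.0
grasp_force: 0.0
```

```bash
python3 ang.py
python3 - <<'E'
from h import *
for n in("top","scene"):
    Q,c=patch(n,(.516,.237),.016,.06,.12); 
    print(n,len(Q),np.percentile(Q[:,2],[50,75,90,97]).round(4) if len(Q) else None)
P0=np.load("scene.npy");m=np.hypot(P0[...,0]-.516,P0[...,1]-.237)<.016;z=P0[m][:,2];z=z[(z>.06)&(z<.12)];print("start scene",np.percentile(z,[50,75,90,97]))
o=ctrl.get_obs();print(o['eef_pos'],o['wrist_force'],o['time_s'])
E
```

```text
top start [(3.2, 7), (59.8, 12), (118.2, 12), (183.5, 24), (245.0, 22), (301.0, 12), (357.5, 4)]
top now [(64.8, 16), (87.0, 13), (184.8, 20)]
scene start [(2.2, 5), (60.2, 10), (120.8, 11), (173.2, 14), (188.5, 7), (245.0, 22), (298.2, 11), (356.8, 6)]
scene now [(59.2, 10), (120.2, 11), (171.0, 18), (188.5, 7), (238.0, 10), (298.0, 10), (352.0, 15)]
top 156 [0.0776 0.0788 0.0798 0.0804]
scene 124 [0.0776 0.0784 0.0789 0.0792]
start scene [0.07735862 0.07845905 0.07923238 0.07971086]
[0.51897281 0.34163175 0.23065781] [ 0.12718134 -0.13823187 -0.29088691] 10.3667
```

The cap is at 78 mm (home), the table is at about 60°, and the robot is clear, so I hand in.

```bash
python3 -c "
from bench import ctrl
print(ctrl.hand_in())"
```

```text
the job is handed in; nothing more can be done
None
```

I indexed the table by one hole and handed the job in at about 10.4 s: by the camera it stands within about 1° of 60° counter-clockwise, the plunger cap is down at its home height of 78 mm, and the arm is clear; the hand-in gave no verdict, and I made no separate check of the loose parts.

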